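# Start the clamp bolt of a casting mould without crossing its thread

### The arm

A 6-joint arm with a two-finger parallel gripper is mounted at the origin on the work surface. World frame = base frame: x ahead of the robot, y to its left, z up, the work surface at z = 0. Lengths are in m, angles in rad, forces in N, time in s.
With the tool pointing down it reaches from about 0.275 to 0.75 m from the base axis. Payload 10.2 kg.
Tool frame: the origin (TCP) lies midway between the tips of the shut fingers; the grasp point (between the pads) lies 19 mm behind it (env.hold_point_z is the distance from the TCP to the grasp point, in m); x points along the fingers, z is the direction in which the jaws open and shut, and the axes are right-handed (so a half turn about x gives the same grasp; the last joint's range is limited). The gripper opens to 85 mm and grips with 20 to 120 N. Pads are 22 mm wide; open, the fingers measure 114 mm over their backs; the gripper's body (76 mm by 85 mm) begins 54 mm behind the grasp point. The pads swing forward as they close: fully open they stand 13 mm farther back than shut.
Start: joints at [1.061, 0.313, 1.498, -0, 1.331, -0.223], TCP at [0.149, 0.504, 0.231] pointing down, gripper open.
Joint ranges: [-2.94, 2.94], [-0.97, 2.17], [0.19, 2.56], [-1.23, 4.37], [0.02, 3.11], [-2.88, 2.88]. Speed limits (rad/s): [2.39, 2.39, 3.01, 3.14, 3.14, 3.14].

### API

Orientations are given as a unit quaternion [x, y, z, w].
In Python, from bench import env, kinematics, monitor, eyes, job gives the robot as it stands. The module is installed in compiled form; this text tells all that it offers. Calls block until the motion is done:
- env.reach(position, orientation): joint-space move of the TCP to a pose.
- env.movel(position, velocity=0.15, frame=None, guard=None): straight line of the TCP; frame=None keeps the orientation; velocity is the mean speed in m/s. With guard (N) it stops when the force on the tool has changed by that much, and returns True; else False.
- env.set_joints(angles): joint-space move.
- env.release() and env.close_gripper(effort=None): open the fingers fully, or close them until they stop; effort is the grip in N (None keeps the last).
- env.hold(seconds).
- kinematics.ik(position, orientation): joint angles nearest the present ones, or None.
- monitor.sense(): the state.
- eyes.grab_frame(name): name is "scene" or "top" or "wrist"; returns a dict with "frame" (384x512x3 uint8, red, green, blue), "mtx" (3x3 intrinsics, pixels), "k1" (the pictures are not rectified: a ray, as slopes to the right and down, at radius r is drawn at 1 + k1 r^2 times it, then the intrinsics apply), "view" (4x4, takes a point from world to camera coordinates). Camera axes: x right, y down, z forward; pixel columns grow to the right and rows downward; lengths in m; the calibration is good to about 2 mm. A picture is of the moment at which its call begins. There is no depth.
A pose or a line that the arm cannot do raises env.MotionError and nothing moves.
- job.hand_in(): hands the job in, once; it reports no verdict.
The state is a dict: "clock": time; "joints": joint angles; "qvel": joint speeds; "joint_efforts": joint torques, N m; "position": TCP position; "ee_rot": TCP orientation; "contact_force": force on the tool from outside, world axes, zero at the start; "ft_torque": the same for the moment, N m; "finger_gap": opening from 0.0 (shut) to 1.0 (fully open).
Only numpy, scipy, OpenCV 4.12 (cv2) and the standard library are available. Lean on these libraries where they do the work, as an engineer would, in place of code of your own. Each camera call takes 0.05 s, during which the arm holds its last target. There are 200 camera calls.

### The job

One of the two T-handled bolts that close the casting mould is screwed down, the other still stands proud with its thread not yet caught. Start the proud one without crossing its thread: turn it backward (anticlockwise from above) until you feel it drop into the thread start, then turn it forward (clockwise) one full turn, and finish while still gripping its T bar firmly between the fingers, holding it still. Leave the other things on the mould and the bench where they lie.

Things in the scene. Friction and masses are not known exactly. Their poses are not given: they have to be found in the camera images.
- mould: closed two-part casting mould fixed to the bench: a block 200 mm along its x, 190 mm along its y, 70 mm high, plywood top; origin under its centre at bench height. At each y end, 115 mm from its centre, stands a metal lug with an upright T-handled bolt: one is screwed down, the other stands proud. Which end is which varies.
- lug: fixed round metal lug, 54 mm across, top 70 mm above the bench, with the proud bolt, the one to be started, upright on its axis. Origin under its centre at bench height; z up, x as the mould's x. The hidden thread inside it is right-handed: clockwise from above screws in.
- lug_done: the other lug, same shape and origin; its bolt is already screwed down and fixed (the middle of its like T bar is 108 mm above the bench). Nothing to do here.
- handle: steel T bar of the proud bolt: 60 mm long (its x), 12 mm wide (y), 16 mm high (z, up); origin at its middle, on the bolt's axis, 135 mm above the bench at the start and about 118 mm at the end. Alike after a half turn. Below it a 10 mm stem and, 37 mm below the bar's middle, a 30 mm washer. The bolt turns easily and stays where it is left.
- bolt_turn (a joint): angle of the proud bolt (rad), grows anticlockwise from above (backward, unscrewing). 0: bar along the mould's x; starts -0.6 to 0.6. The hidden thread start is met 0.5 to 2.6 rad backward of the start; it is 0.9 rad wide with a stop at its far side. Turned forward first, the bolt jams within 3 rad.
- bolt_lift (a joint): height of the proud bolt (m): 0 at the start, about -0.008 once dropped into the thread start; then 9 mm lower per full turn forward, to 1.4 turns at most. It rises 2 mm at most. About 0.4 kg, it sinks by its own weight if the fingers only push the bar round from loosely either side (gap 15 to 20 mm); clamped, it hangs in the grip and must be carried or pressed down.
- rosette: small white plaster rosette, 68 mm across, 17 mm high, lying on the mould's top; origin under its centre (not to be disturbed)
- spatula: spatula 170 mm long with a wooden handle, lying on the mould's top; origin at mid length on its underside (not to be disturbed)
- brush: paint brush 190 mm long lying on the bench to the right of the mould; origin at mid length on its underside (not to be disturbed)
- hammer: hammer 260 mm long lying on the bench to the left; origin at mid length on its underside (not to be disturbed)
- bowl: white plastic bowl 120 mm across, 55 mm high, standing on the bench to the left; origin under its centre (not to be disturbed)
- jar: closed jar 64 mm across, 85 mm high, on the bench to the right; origin under its centre (not to be disturbed)
- offcut: wooden block 90 x 45 x 40 mm on the bench, near on the right; origin under its centre (not to be disturbed)
There are look-alikes about, which are no part of the job. What is shaped like the lug but orange is not meant.

How it is judged:
On the way, in this order (a step that is already met when the one before it is completed fails the run):
1. the bolt, turned backward, has dropped into the thread start (value of joint bolt_lift between -0.0115 and -0.0065 m), for 0.1 s.
2. the bolt has been turned forward about one turn and has sunk one pitch (value of joint bolt_lift between -0.0202 and -0.0148 m), for 0.2 s.
At the end, for the whole second after the job is handed in: The bolt is started: 14.8 to 20.2 mm lower than at the start, which is one forward turn after the drop to within about a quarter turn; the fingers grip its T bar with more than 5 N and it is still (all of step 2 and contact force between the fingers and handle above 5 N and velocity of joint bolt_turn between -0.1 and 0.1 rad/s and velocity of joint bolt_lift between -0.005 and 0.005 m/s); the arm keeps its last pose, push and grip.
It fails at once if a bystander was moved more than 3 cm (distance of any of rosette, spatula, brush, hammer, bowl, jar, offcut from where it was at the start of the episode above 0.03 m).
It also fails if it takes over 72 s, if anything falls off the work surface, if the arm or the gripper's body presses on something with over 40 N, if the wrist force passes 120 N, or if a joint passes its speed limit or range.

## Working session

There is one attempt and no reset: what is moved stays moved. The work goes in short steps, each a Python script; the robot and the scene stay as the last script left them, time stands still between calls to the robot, and variables do not carry over. Pictures are saved under pics/ and viewed, about 8 in all and at most 12, crops included, and the job is handed in when it is done.

```bash
ls; mkdir -p pics
python3 - <<'E'
from bench import env, kinematics, monitor, eyes, job
import cv2,numpy as np
ims=[]
for n in("scene","top"):
    f=eyes.grab_frame(n);cv2.imwrite(f"pics/{n}0.png",f["frame"][:,:,::-1]);print(n,f["mtx"].tolist(),f["k1"],np.round(f["view"],4).tolist())
s=monitor.sense();print(s,env.hold_point_z)
E
```

```text
pics
scene [[383.49848487859606, 0.0, 255.5404544182744], [0.0, 383.49848487859606, 186.78655373699866], [0.0, 0.0, 1.0]] -0.002540539646314855 [[0.307, 0.9516, -0.0164, -0.1536], [0.7594, -0.2553, -0.5985, -0.292], [-0.5737, 0.1713, -0.801, 1.7687], [0.0, 0.0, 0.0, 1.0]]
top [[355.31889863863586, 0.0, 253.403813513759], [0.0, 355.31889863863586, 191.58859208305486], [0.0, 0.0, 1.0]] -0.0132022454234781 [[-0.0284, -0.9996, -0.0, 0.0138], [-0.9902, 0.0282, -0.1368, 0.4762], [0.1368, -0.0038, -0.9906, 1.1233], [0.0, 0.0, 0.0, 1.0]]
{'clock': 0.1, 'joints': array([ 1.06061282e+00,  3.13375251e-01,  1.49833193e+00, -1.75156288e-07,
        1.33101565e+00, -2.23394473e-01]), 'qvel': array([-4.07600726e-04, -1.33534344e-03, -3.29573991e-03,  2.81096355e-04,
        2.03146244e-04, -4.75993436e-06]), 'joint_efforts': array([ 2.89356591e-03, -4.12890458e+01, -2.60144126e+01, -1.60564291e-04,
        2.99811312e-03,  2.08974222e-05]), 'position': array([0.14840592, 0.50335508, 0.23081291]), 'ee_rot': array([-0.42357892,  0.56668506,  0.42325396,  0.56595496]), 'contact_force': array([-0.75762415, -0.35732536, -1.6185472 ]), 'ft_torque': array([0.00401155, 0.01620081, 0.03034477]), 'finger_gap': 0.9998508897060824} 0.0187
```

View pics/scene0.png

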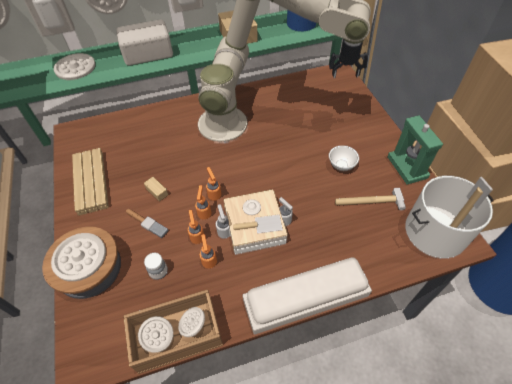

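View pics/top0.png

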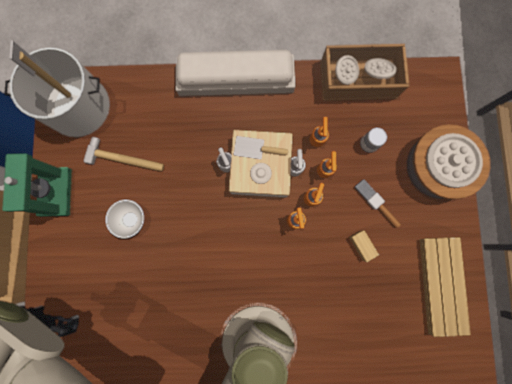

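The scene picture shows two grey bolts at the ends of the mould, at scene (223,225) and (286,210) and top (297,163) and (224,160). Four orange look-alikes stand at top (320,135), (328,167), (316,195) and (297,218). The grey ones at the mould's ends fit the description. I'll enlarge both to see which one stands proud.

Run:
```python
import cv2,numpy as np
a=cv2.imread("pics/scene0.png")[180:275,180:305];b=cv2.imread("pics/top0.png")[115:240,205:345]
a=cv2.resize(a,(500,380),interpolation=cv2.INTER_CUBIC);b=cv2.resize(b,None,fx=4,fy=4,interpolation=cv2.INTER_CUBIC)
cv2.imwrite("pics/cs.png",a);cv2.imwrite("pics/ct.png",b)
```

```text
(no output)
```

View pics/cs.png

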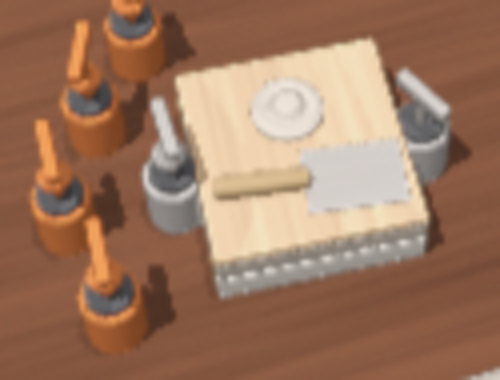

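View pics/ct.png

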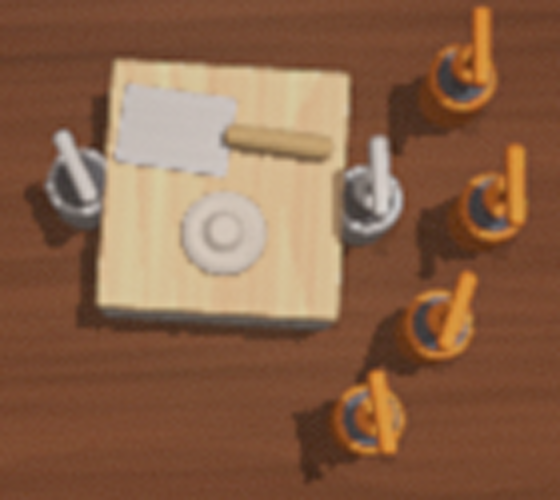

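Crop: the grey bolt at top (300,159) / scene (221,213) shows a long stem above its washer, so it looks proud. The other, at top (224,157) / scene (286,203), sits low. I'll triangulate both bar middles to check their heights.

```bash
cat > h.py <<'E'
from bench import env, kinematics, monitor, eyes, job
import cv2,numpy as np
from scipy.spatial.transform import Rotation as R
def ray(f,p):
    q=cv2.undistortPoints(np.array([[p]],float),f["mtx"],np.array([f["k1"],0,0,0.]))[0,0]
    V=np.array(f["view"]);d=V[:3,:3].T@np.array([q[0],q[1],1]);return -V[:3,:3].T@V[:3,3],d/np.linalg.norm(d)
def plane(f,p,z):
    o,d=ray(f,p);return o+d*(z-o[2])/d[2]
def tri(f1,p1,f2,p2):
    o1,d1=ray(f1,p1);o2,d2=ray(f2,p2)
    t=np.linalg.lstsq(np.c_[d1,-d2],o2-o1,rcond=None)[0];a=o1+d1*t[0];b=o2+d2*t[1];return (a+b)/2,np.linalg.norm(a-b)
def quat(phi):
    "tool x down, jaw axis z at world angle phi"
    x=np.array([0,0,-1.]);z=np.array([np.cos(phi),np.sin(phi),0]);return R.from_matrix(np.c_[x,np.cross(z,x),z]).as_quat()
E
python3 - <<'E'
from h import *
s=eyes.grab_frame("scene");t=eyes.grab_frame("top")
print("right",tri(s,(221.2,212.7),t,(300,159)));print("left",tri(s,(286,203.5),t,(224.2,156.7)))
for z in(.108,.135,.143): print(z,plane(t,(300,159),z),plane(t,(224.2,156.7),z))
e=[plane(t,(205+x/4,115+y/4),.143) for x,y in((379,138),(381,213))];print(e, np.linalg.norm(e[0]-e[1]))
# mould top corners
c=[plane(t,(205+x/4,115+y/4),.07)[:2] for x,y in((113,60),(350,73),(338,320),(98,306))];print(np.round(c,3));c=np.array(c)
print("mould c",c.mean(0),"y axis",np.arctan2(*((c[0]-c[1])[::-1]))-np.pi/2,np.arctan2(*((c[1]-c[2])[::-1])))
E
```

```text
right (array([ 0.55802321, -0.14153142,  0.13151308]), np.float64(0.0020164896505370775))
left (array([0.57772342, 0.08914756, 0.10711643]), np.float64(0.0034657634091656443))
0.108 [ 0.56317866 -0.14582454  0.108     ] [0.57705474 0.08739096 0.108     ]
0.135 [ 0.55699802 -0.1420269   0.135     ] [0.57052392 0.0853032  0.135     ]
0.143 [ 0.55516672 -0.14090168  0.143     ] [0.56858886 0.08468461 0.143     ]
[array([ 0.58421491, -0.14151194,  0.143     ]), array([ 0.52709577, -0.14033404,  0.143     ])] 0.057131277521957936
[[ 0.674  0.06 ]
 [ 0.657 -0.131]
 [ 0.457 -0.113]
 [ 0.474  0.076]]
mould c [ 0.56544233 -0.0271338 ] y axis -0.08502197939836353 -0.0906748010549898
```

Triangulated bar heights are 131.5 mm on the right (given 135, proud) and 107 mm on the left (given 108, done). The proud bolt is at about (0.557, -0.142). The mould's centre and yaw (-0.09) predict (0.555, -0.142), which agrees. Next I'll check the wrist range, go above it and take one close look.

Run:
```python
from h import *
for phi in np.arange(-3.2,3.3,0.4):
    q=kinematics.ik([.557,-.142,.25],quat(phi)); q2=kinematics.ik([.557,-.142,.10],quat(phi));print(round(phi,2),None if q is None else np.round(q,2), None if q2 is None else q2[5].round(2))
th=-0.02
env.reach([.557,-.142,.25],quat(th-np.pi/2))
f=eyes.grab_frame("wrist");cv2.imwrite("pics/w1.png",f["frame"][:,:,::-1]);np.savez("w1.npz",mtx=f["mtx"],k1=f["k1"],view=f["view"])
s=monitor.sense();print(s["position"],s["joints"],s["contact_force"],s["clock"])
```

```text
-3.2 [-0.45  0.41  1.31  0.    1.42  2.75] 2.75
-2.8 [-0.45  0.41  1.31  0.    1.42  2.35] 2.35
-2.4 [-0.45  0.41  1.31 -0.    1.42  1.95] 1.95
-2.0 [-0.45  0.41  1.31 -0.    1.42  1.55] 1.55
-1.6 [-0.45  0.41  1.31 -0.    1.42  1.15] 1.15
-1.2 [-0.45  0.41  1.31 -0.    1.42  0.75] 0.75
-0.8 [-0.45  0.41  1.31 -0.    1.42  0.35] 0.35
-0.4 [-0.45  0.41  1.31 -0.    1.42 -0.05] -0.05
-0.0 [-0.45  0.41  1.31 -0.    1.42 -0.45] -0.45
0.4 [-0.45  0.41  1.31 -0.    1.42 -0.85] -0.85
0.8 [-0.45  0.41  1.31 -0.    1.42 -1.25] -1.25
1.2 [-0.45  0.41  1.31 -0.    1.42 -1.65] -1.65
1.6 [-0.45  0.41  1.31 -0.    1.42 -2.05] -2.05
2.0 [-0.45  0.41  1.31 -0.    1.42 -2.45] -2.45
2.4 [-0.45  0.41  1.31 -0.    1.42 -2.85] -2.85
2.8 None None
3.2 [-0.45  0.41  1.31 -0.    1.42  2.63] 2.63
[ 0.55714401 -0.14129223  0.25003757] [-4.52143778e-01  4.11911963e-01  1.30936940e+00  7.62145329e-05
  1.42027951e+00  1.13734439e+00] [-0.12626916  0.03633841  0.4193106 ] 2.95
```

View pics/w1.png

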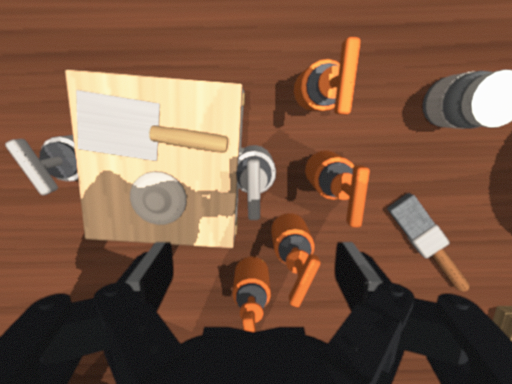

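The wrist picture shows the proud grey T bar from about (255,161) to (254,207) on its top face, clear of the nearest orange bar at (359,197).

Run:
```python
from h import *
f=dict(np.load("w1.npz"));f["k1"]=float(f["k1"])
im=cv2.imread("pics/w1.png")
e=[plane(f,p,.143) for p in((255.5,161),(254,207))];print(e,np.linalg.norm(e[0]-e[1]),(e[0]+e[1])/2,np.arctan2(*(e[0]-e[1])[1::-1]))
c=cv2.resize(im[130:240,200:310],None,fx=5,fy=5,interpolation=cv2.INTER_CUBIC);cv2.imwrite("pics/w1c.png",c)
```

```text
[array([ 0.58622175, -0.143535  ,  0.143     ]), array([ 0.54151762, -0.1413234 ,  0.143     ])] 0.04475880848814094 [ 0.56386968 -0.1424292   0.143     ] -0.04943154923075595
```

View pics/w1c.png

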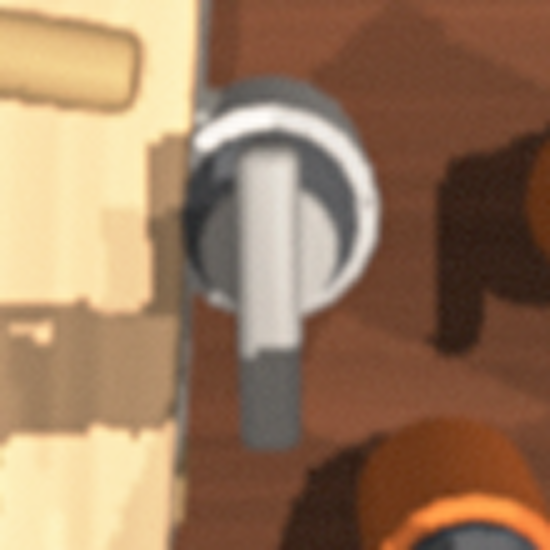

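Crop: the bar runs vertically from wrist pixel (254,160) to (254,219.5), which gives its centre as about (0.558, -0.142) and its world angle as about -0.015. Now I'll grip it.

Run:
```python
from h import *
print(plane(dict(np.load("w1.npz")),(254,160),.143),plane(dict(np.load("w1.npz")),(254.2,219.5),.143))
def st(m):
    s=monitor.sense();print(m,s["clock"].__round__(2),s["position"].round(4),"F",s["contact_force"].round(1),"T",s["ft_torque"].round(2),"gap",round(s["finger_gap"],3),s["joints"][5].round(3))
P=np.array([.5575,-.142,.117]);q=quat(-0.015-np.pi/2)
env.movel(P+[0,0,.06],.2,q); st("above")
print(env.movel(P,.1,q,guard=10)); st("down")
env.close_gripper(20); st("closed"); env.hold(.2); st("h")
```

```text
[ 0.58717155 -0.1421767   0.143     ] [ 0.52855459 -0.14127669  0.143     ]
above 3.47 [ 0.5579 -0.142   0.178 ] F [ 0.5 -0.3  0.5] T [-0.03 -0.03 -0.02] gap 0.997 1.133
False
down 4.22 [ 0.5579 -0.1422  0.1178] F [0.7 0.5 0.6] T [ 0.03 -0.03  0.02] gap 1.003 1.133
closed 4.88 [ 0.5575 -0.1414  0.1171] F [-0.7  4.7  2.7] T [ 0.81  0.03 -0.04] gap 0.138 1.133
h 5.08 [ 0.5575 -0.1414  0.1171] F [-0.5  4.7  2.2] T [0.83 0.03 0.01] gap 0.132 1.133
```

```bash
cat >> h.py <<'E'
def st(m):
    s=monitor.sense();print(m,round(s["clock"],2),s["position"].round(4),"F",s["contact_force"].round(1),"Tz",s["ft_torque"][2].round(2),"gap",round(s["finger_gap"],3),"j6",s["joints"][5].round(3));return s
E
python3 - <<'E'
from h import *
P=np.array([.5575,-.1413,.117]);phi=-0.015-np.pi/2
env.close_gripper(40)
for i in range(12):
    phi+=.3; env.reach(P,quat(phi)); a=st(f"rot {phi:.3f}")
    if abs(a["ft_torque"][2])>1.5 or np.linalg.norm(a["contact_force"])>30: print("STOP");break
    g=env.movel(P-[0,0,.005],.02,quat(phi),guard=12); b=st(f"  probe {g}")
    if b["position"][2]<P[2]-.0035: print("DROP");break
E
```

```text
rot -1.286 5.68 [ 0.5575 -0.1412  0.1171] F [-1.   3.   2.7] Tz 0.11 gap 0.13 j6 0.838
  probe True 5.89 [ 0.5576 -0.1412  0.1169] F [-3.1  1.9  7.3] Tz 0.07 gap 0.134 j6 0.837
rot -0.986 6.28 [ 0.5576 -0.1414  0.1171] F [-0.1  2.   3.7] Tz 0.07 gap 0.133 j6 0.539
  probe True 6.49 [ 0.5576 -0.1413  0.1169] F [-2.2  2.2  7.7] Tz 0.07 gap 0.132 j6 0.538
rot -0.686 6.88 [ 0.5576 -0.1414  0.1171] F [0.4 1.9 2.9] Tz 0.08 gap 0.129 j6 0.24
  probe True 7.09 [ 0.5577 -0.1414  0.1169] F [-2.6  1.5  7.9] Tz -0.02 gap 0.131 j6 0.238
rot -0.386 7.48 [ 0.5577 -0.1414  0.1171] F [-0.1  0.7  4. ] Tz 0.1 gap 0.13 j6 -0.06
  probe True 7.69 [ 0.5578 -0.1415  0.1169] F [-2.   1.7  7.3] Tz 0.1 gap 0.135 j6 -0.061
rot -0.086 8.08 [ 0.5577 -0.1415  0.1171] F [1.8 1.  3.9] Tz 0.09 gap 0.132 j6 -0.36
  probe True 8.29 [ 0.5579 -0.1415  0.1169] F [-2.2  1.6  7.5] Tz 0.07 gap 0.133 j6 -0.361
rot 0.214 8.68 [ 0.5577 -0.1415  0.1171] F [3.1 0.4 3.1] Tz 0.15 gap 0.132 j6 -0.66
  probe True 8.89 [ 0.558  -0.1415  0.1168] F [-2.1  0.4  6.3] Tz 0.12 gap 0.132 j6 -0.662
rot 0.514 9.28 [ 0.5577 -0.1413  0.1162] F [ 7.1 -0.3 -4.1] Tz -0.0 gap 0.128 j6 -0.962
  probe False 9.68 [ 0.5577 -0.1413  0.1111] F [ 6.9 -0.9 -5.2] Tz 0.02 gap 0.131 j6 -0.962
DROP
```

It dropped: the tool went down 5 mm with no resistance. Next I'll seat it to the bottom of the drop.

Run:
```python
from h import *
P=np.array([.5582,-.1413,.117]);phi=.514
g=env.movel(P-[0,0,.010],.02,quat(phi),guard=15);st(f"seat {g}");env.hold(.3);s=st("h")
```

```text
seat True 9.93 [ 0.5582 -0.1414  0.1086] F [-1.   0.7  4.9] Tz -0.06 gap 0.134 j6 -0.961
h 10.23 [ 0.5583 -0.1414  0.1086] F [-0.8  0.3  6.3] Tz -0.08 gap 0.132 j6 -0.962
```

Seated at z 0.1086, so the lift is about -8.4 mm (expected about -8). Now turning forward while following the thread, with a regrip half way.

```bash
cat >> h.py <<'E'
def forward(P,phi,total,n):
    z=monitor.sense()["position"][2]-.0003
    for i in range(n):
        phi-=total/n; z-=.009*total/n/2/np.pi
        env.reach([P[0],P[1],z],quat(phi)); s=st(f"fwd {phi:.3f} zc {z:.4f}")
        if np.linalg.norm(s["contact_force"])>35 or abs(s["ft_torque"][2])>1.5: print("STOP");break
        z+=np.clip((s["contact_force"][2]-4)*1e-4,-.0006,.0008)
    return phi
E
python3 - <<'E'
from h import *
forward(np.array([.5582,-.1413]),.514,3.4,10)
E
```

```text
fwd 0.174 zc 0.1078 10.65 [ 0.5581 -0.1414  0.108 ] F [0.9 0.3 5.5] Tz -0.13 gap 0.125 j6 -0.622
fwd -0.166 zc 0.1075 11.07 [ 0.5581 -0.1415  0.1077] F [-0.  -0.8  5.8] Tz -0.09 gap 0.134 j6 -0.282
fwd -0.506 zc 0.1071 11.48 [ 0.558  -0.1414  0.1072] F [-1.2 -1.2  5.7] Tz -0.08 gap 0.128 j6 0.052
fwd -0.846 zc 0.1068 11.9 [ 0.5579 -0.1414  0.1067] F [-2.6 -0.   4.8] Tz -0.1 gap 0.131 j6 0.39
fwd -1.186 zc 0.1064 12.32 [ 0.5578 -0.1413  0.1062] F [-3.7 -0.8  3.7] Tz -0.08 gap 0.132 j6 0.729
fwd -1.526 zc 0.1059 12.73 [ 0.5578 -0.1412  0.1058] F [-4.3 -0.   4.7] Tz -0.12 gap 0.133 j6 1.068
fwd -1.866 zc 0.1055 13.15 [ 0.5578 -0.1411  0.1052] F [-5.4  0.8  3.9] Tz -0.09 gap 0.134 j6 1.406
fwd -2.206 zc 0.1050 13.57 [ 0.5578 -0.141   0.1048] F [-5.   0.9  5.4] Tz -0.16 gap 0.132 j6 1.745
fwd -2.546 zc 0.1046 13.98 [ 0.5578 -0.141   0.1043] F [-5.9  1.1  4.1] Tz -0.12 gap 0.129 j6 2.084
fwd -2.886 zc 0.1042 14.4 [ 0.5579 -0.1409  0.1038] F [-5.   3.3  2.6] Tz -0.04 gap 0.133 j6 2.423
```

The bolt followed the thread: it sank 4.8 mm over 3.4 rad. Regripping half a turn back and finishing the turn.

Run:
```python
from h import *
P=np.array([.5576,-.1411]);z=.1038;phi=-2.886
env.release();st("open")
env.movel([*P,z+.06],.15,quat(phi)); phi+=np.pi
env.reach([*P,z+.06],quat(phi)); g=env.movel([*P,z],.1,quat(phi),guard=12); st(f"down {g}")
env.close_gripper(40); s=st("grip")
if not g and .1<s["finger_gap"]<.17: forward(P,phi,2*np.pi-3.4,9)
env.hold(.5);st("end")
f=eyes.grab_frame("scene")["frame"][180:275,180:305,::-1];cv2.imwrite("pics/end.png",cv2.resize(f,(500,380),interpolation=cv2.INTER_CUBIC))
```

```text
open 15.11 [ 0.5582 -0.1413  0.1042] F [0.1 0.8 1.3] Tz 0.02 gap 0.998 j6 2.434
down False 19.06 [ 0.5579 -0.1413  0.1044] F [-0.   0.2  0.3] Tz -0.02 gap 0.999 j6 -0.707
grip 19.72 [ 0.5578 -0.1411  0.104 ] F [ 1.7 -0.4  0.1] Tz -0.01 gap 0.131 j6 -0.707
fwd -0.065 zc 0.1032 20.12 [ 0.5577 -0.1411  0.1035] F [-0.5  0.7  3.2] Tz -0.17 gap 0.134 j6 -0.39
fwd -0.385 zc 0.1027 20.53 [ 0.5577 -0.141   0.103 ] F [-0.2  1.3  5.3] Tz -0.14 gap 0.133 j6 -0.072
fwd -0.705 zc 0.1024 20.94 [ 0.5577 -0.141   0.1025] F [0.6 1.9 4.1] Tz -0.13 gap 0.13 j6 0.247
fwd -1.026 zc 0.1019 21.35 [ 0.5577 -0.141   0.102 ] F [1.4 3.2 3.8] Tz -0.1 gap 0.133 j6 0.568
fwd -1.346 zc 0.1014 21.76 [ 0.5577 -0.141   0.1016] F [0.7 2.8 4.5] Tz -0.17 gap 0.133 j6 0.89
fwd -1.667 zc 0.1010 22.17 [ 0.5578 -0.141   0.1012] F [1.3 2.6 5.2] Tz -0.11 gap 0.134 j6 1.208
fwd -1.987 zc 0.1007 22.57 [ 0.5578 -0.141   0.1007] F [2.1 1.7 4.2] Tz -0.15 gap 0.13 j6 1.528
fwd -2.307 zc 0.1002 22.98 [ 0.5578 -0.141   0.1002] F [4.  1.9 3. ] Tz -0.14 gap 0.133 j6 1.849
fwd -2.628 zc 0.0997 23.39 [ 0.5578 -0.1411  0.0998] F [4.  3.1 3.2] Tz -0.13 gap 0.13 j6 2.169
end 23.89 [ 0.5577 -0.1411  0.0998] F [4.5 2.4 6.3] Tz 0.02 gap 0.135 j6 2.176
```

View pics/end.png

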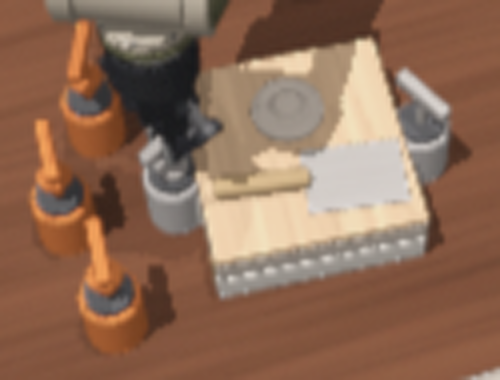

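The picture shows the fingers on the T bar, which now sits low over its washer. The spatula and rosette look unmoved. Tool height is 17.3 mm below the start, after exactly one forward turn (2π).

```bash
python3 -c "
from h import *
env.hold(.3);s=st('final');print(abs(s['qvel']).max());job.hand_in()"
```

```text
final 24.24 [ 0.5577 -0.1411  0.0998] F [4.2 1.2 5.9] Tz -0.07 gap 0.134 j6 2.176
0.0012646940810953423
the job is handed in; nothing more can be done
```

The proud bolt, the grey one at the right end of the mould, is started, and I handed the job in still gripping its T bar. No verdict was reported, so the figures below are my own readings.

- **Drop:** I turned it backward in 0.3 rad steps, pressing lightly after each. It dropped after about 2.1 rad and seated with the tool 8.4 mm lower, against the expected 8 mm.
- **Forward turn:** I turned it one full turn clockwise following the thread, with one regrip half a turn back.
- **Last checks:** The tool is 17.3 mm below its starting grip height, within the allowed 14.8 to 20.2 mm. Grip was set to 40 N, with the fingers stopped on the bar at about 11.4 mm (the bar is 12 mm). Joint speeds were about 0.001 rad/s and the outside force about 7 N. The clock read 24 s.
- **Other things:** The rosette and spatula look unmoved in the last picture. That crop did not show the items on the bench, but the arm met no unexpected contact on the way.

No check failed. The bolt's height is inferred from the tool height, not measured directly. The first camera estimate of the bar's height was 131.5 mm against the given 135 mm, close enough to tell the two bolts apart.

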